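# Load the dip pail and hang it by its bail on the drain stand

## Robot

A 6-joint arm with a two-finger parallel gripper is mounted at the origin on the work surface. World frame = base frame: x ahead of the robot, y to its left, z up, the work surface at z = 0. Lengths are in m, angles in rad, forces in N, time in s.
With the tool pointing down it reaches from about 0.35 to 0.775 m from the base axis. Payload 5.5 kg.
Tool frame: the origin (TCP) lies between the finger pads; the fingertips stand 17 mm ahead of it and the grasp point (between the pads) lies 2 mm behind it (env.finger_overhang is the distance from the TCP to the fingertips, in m); z points along the fingers, y is the line along which they close (so a half turn about z gives the same grasp; the last joint's range is limited). The gripper opens to 85 mm and grips with 20 to 120 N. Pads are 22 mm wide; open, the fingers measure 114 mm over their backs; the gripper's body (76 mm by 85 mm) begins 54 mm behind the grasp point. The pads swing forward as they close: fully open they stand 13 mm farther back than shut.
Start: joints at [1.1, 0.313, 0.046, 1.304, 0, 1.431], TCP at [0.187, 0.544, 0.248] pointing down, gripper open.
Joint ranges: [-2.76, 2.76], [-0.86, 1.69], [-1.03, 1.26], [-2.2, 2.34], [-1.47, 1.5], [-3.14, 3.14]. Speed limits (rad/s): [2.57, 2.57, 3.14, 3.14, 3.14, 3.14].

## Interface

Orientations are given as a unit quaternion [w, x, y, z].
In Python, from workcell import env gives the robot as it stands. The module is installed in compiled form; this text tells all that it offers.
- The arm moves only by the shell command python3 -m pendant 'ROWS' [FORCE]. ROWS is JSON, a list of rows, each a list of 5 numbers: the gripper's target within -1 to 1 (fully open at 1, half-way at 0, shut at -1), then the shift along the tool's x, y, z in m, then the turn about the tool's z in rad. A call has 1 to 8 rows; each row shifts and turns the commanded pose from where the row before left it, along the tool's axes as they then stand; what a row does not reach is not made up. A row lasts 1/8 s, in which the tool goes at most 62.5 mm and 10.7 degrees, less where a joint would pass 70% of its speed; a pose out of reach is approached as far as the arm can. A call with a gripper value outside its range is refused whole. The fingers move at their own pace and stop on an object; FORCE is the grip in N (left out, the last holds). Time passes only in rows, so rows that do not move let the fingers close. It gives the time, the measured TCP pose, the force, the opening and the grip force at its end, in the units of the state.
- env.get_state(): the state, without advancing time (a new reading comes with each control period).
- env.read_camera(name): name is "scene" or "top" or "wrist"; returns the picture (480x640x3 uint8, red, green, blue); there is no depth.
- env.calibration(name): a dict with "K" (3x3 intrinsics, pixels), "T" (4x4, takes a point from camera to world coordinates); the wrist camera has in their place "tool_from_camera" (4x4, takes a point from camera to tool coordinates, whose origin is the TCP and whose axes are the flange's). Camera axes: x right, y down, z forward; pixel columns grow to the right and rows downward; lengths in m; the calibration is good to about 2 mm. A picture is of the moment at which its call begins: read the wrist's pose just before it. calibration takes no time and is no camera call.
- env.hand_in(): hands the job in; it is judged then, once.
Trained networks look in the newest picture that a camera, given by its name, has taken for a name from the list of things; names that differ only in an ending like _2 or _b are one class to them, and where a whole thing is asked for, a point or a joint stands for the part that bears it (a point fixed in the world has none). Each returns a list of dicts, best first, with "score" (0 to 1); they miss things now and then, are a little off and sometimes report something else, mostly with a low value. They report only what shows in the picture. A call takes as long as a camera call. They do not tell look-alikes from the thing itself.
- env.recognise(camera, label): "centre" ([column, row] in pixels, amid what is visible of it).
The state is a dict: "clock": time; "joint_pos": joint angles; "qvel": joint speeds; "tau": joint torques, N m; "tcp_pos": TCP position; "orientation": TCP orientation; "wrist_force": force on the tool from outside, world axes, zero at the start; "ft_torque": the same for the moment, N m; "finger_gap": finger opening in m; "grip_force": force on a finger pad.
Only numpy, scipy, OpenCV 4.12 (cv2) and the standard library are available. Lean on these libraries where they do the work, as an engineer would, in place of code of your own. Each camera call takes 0.05 s, during which the arm holds its last target. There are 200 camera calls.

## Task

Put the flanged bushing into the small steel pail while its wire bail is still folded down. Then raise the bail upright with the pail still standing on the bench, and hang the pail by the ring of its bail on the hook of the drain stand, so that it hangs free and nearly still with the bushing in it. Do not tip the pail over, and leave the other things where they are.

Things in the scene. Friction and masses are not known exactly. Their poses are not given: they have to be found in the camera images.
- pail: Small open round pail of bare sheet steel, 0.34 kg, on the bench. 82 mm tall, outside diameter 86 mm at the foot, 101 mm at the rim bead; wall and floor 3 mm. Origin: centre of its underside, z up its axis. Its wire bail is hinged on ears at y = +53 and -53 mm, 72 mm above the underside; hinge axis = the pail's y axis. Any yaw; left or right of the middle.
- pail_center (a point): Point on the pail's axis, half-way up (41 mm above the underside). Same axes as the pail.
- bail (a joint): Angle of the wire bail (rad): 0 = upright over the pail, positive = folded towards the pail's +x side (ring beyond the rim there), negative = towards -x; stops at +1.8 and -1.8. Starts folded at 1.35 to 1.78. The hinge is slightly stiff (about 0.03 N m): the bail stays where it is left.
- ring (a point): Centre of the wire ring in the bail's crown, 90 mm from the hinge axis. Bail: 4 mm wire, legs 106 mm apart, shoulders sloping in from 45 to 72 mm from the hinge; ring 46 mm outside, 38 mm inside. Axes: y along the hinge, z from hinge to ring, x through the ring's opening. Pinch the ring across its outside, 46 mm along y, folded (about level, clear of the rim) or upright; it pivots in the grip.
- stand: Fixed drain stand: a low dark tray 200 x 130 mm with 16 mm rim, a post 16 mm thick and 270 mm tall, and a level hook arm of 8 mm round steel. Origin on the bench under the hook's seat; the hook points to the stand's -x, the post stands at x = +90 mm, the tray runs from x = -70 to +130 mm. Left or right of the middle, turned up to 0.6 rad.
- hook_seat (a point): Point on the hook arm's centre line where the ring is to hang, 260 mm above the bench; axes as the stand. The arm is level from the post to 22 mm beyond this point towards -x, then turns up to an end 34 mm out, its top 16 mm above the arm's centre line. A ring hung on it has its centre 15 mm below the arm's centre line.
- bushing_mid (a point): The flanged bushing: a bored steel sleeve, 30 mm in diameter, 70 mm tall, with a flange 42 mm in diameter and 8 mm high at its foot, 14 mm bore; about 0.26 kg. It stands on its flange. This point is on its axis, 35 mm above its foot; z is its axis.
- bar_mid (a point): Bystander: plain solid round steel bar, 30 mm in diameter and 70 mm tall, standing, without flange. Point half-way up.
- hexbar_mid (a point): Bystander: hexagonal steel bar, 34 mm across corners and 70 mm tall, standing. Point half-way up.
- oil_mid (a point): Bystander: white oil bottle, 60 mm in diameter, 213 mm tall with its black spout, standing. Point on its axis 80 mm up.
- tin_mid (a point): Bystander: closed bare-metal tin, 64 mm in diameter and 60 mm tall, standing. Point half-way up.
- wrench: Bystander: flat steel spanner 180 mm long lying along its x axis. Origin at its middle.
- brush: Bystander: bench brush 160 mm long, 20 mm high, lying along its x axis. Origin at its middle, underside.
- screwdriver: Bystander: black-handled screwdriver 200 mm long lying along its x axis. Origin at its middle, underside.
Things that resemble listed ones, but are neither listed nor needed, are in the scene too. What is shaped like the part that bears bushing_mid but red or yellow is not meant.

How it is judged:
On the way, in this order (a step that is already met when the one before it is completed fails the run):
1. the flanged bushing lies or stands in the pail while the bail is still folded down and the pail stands on the bench (horizontal distance between bushing_mid and pail_center below 0.045 m and z of bushing_mid in the frame of pail below 0.046 m and value of joint bail above 1 rad and height (world z) of pail below 0.012 m), for 0.2 s.
2. the bail is upright (within 0.3 rad) while the pail still stands on the bench (value of joint bail between -0.3 and 0.3 rad and height (world z) of pail below 0.012 m and angle between pail's own z axis and vertical below 0.2 rad), for 0.2 s.
At the end, for the whole second after the job is handed in: The pail hangs by the bail ring: ring within 15 mm sideways of the hook arm, within 35 mm of the seat along it, 4 to 30 mm below it; pail over 50 mm up, within 0.4 rad of upright, under 80 mm/s and 1 rad/s, bearing over 1 N on the stand, the bushing within 50 mm of its centre (x of ring in the frame of stand between -0.035 and 0.035 m and y of ring in the frame of stand between -0.015 and 0.015 m and z of ring in the frame of stand between 0.23 and 0.256 m and height (world z) of pail above 0.05 m and angle between pail's own z axis and vertical below 0.4 rad and contact force between pail and stand above 1 N and distance between bushing_mid and pail_center below 0.05 m and linear speed of pail below 0.08 m/s and angular speed of pail below 1 rad/s); the robot touches nothing.
It fails at once if the pail is tipped by more than 0.7 rad (angle between pail's own z axis and vertical above 0.7 rad).
It fails at once if a bystander is moved by more than 30 mm (distance of any of bar_mid, hexbar_mid, oil_mid, tin_mid, wrench, brush, screwdriver from where it was at the start of the episode above 0.03 m).
It also fails if it takes over 70 s, if anything falls off the work surface, if the arm or the gripper's body presses on something with over 40 N, if the wrist force passes 120 N, or if a joint passes its speed limit or range.

## Working session

There is one attempt and no reset: what is moved stays moved. The work goes in short steps, Python scripts to look and compute and a shell command to move; the robot and the scene stay as the last step left them, time stands still between calls to the robot, and variables do not carry over. Pictures are saved under pics/ and viewed, at most 11 in all, crops included, and the job is handed in when it is done.

```bash
mkdir -p pics; cat > h.py <<'E'
import numpy as np, cv2
from workcell import env
from scipy.spatial.transform import Rotation as R
def pose():
    s=env.get_state(); q=s["orientation"]
    T=np.eye(4); T[:3,:3]=R.from_quat([q[1],q[2],q[3],q[0]]).as_matrix(); T[:3,3]=s["tcp_pos"]; return T
def camT(n,T=None):
    c=env.calibration(n)
    return np.array(c["K"]), (np.array(c["T"]) if n!="wrist" else (pose() if T is None else T)@np.array(c["tool_from_camera"]))
def px2w(n,uv,z,T=None):
    K,C=camT(n,T); d=C[:3,:3]@np.linalg.solve(K,[uv[0],uv[1],1.]); o=C[:3,3]
    return o+d*(z-o[2])/d[2]
def w2px(n,p,T=None):
    K,C=camT(n,T); q=K@(C[:3,:3].T@(np.array(p)-C[:3,3])); return q[:2]/q[2]
def shot(n,f):
    T=pose(); im=env.read_camera(n); cv2.imwrite("pics/"+f,im[:,:,::-1]); return im,T
def delta(p,T=None):
    T=pose() if T is None else T; return T[:3,:3].T@(np.array(p)-T[:3,3])
E
python3 - <<'E'
from h import *
np.set_printoptions(precision=3,suppress=True)
print(env.get_state()); print(pose())
for n in("top","scene"):
    shot(n,n+"0.png"); K,C=camT(n); print(n,K[0,0],C[:3,3],C[:3,2])
    for l,z in [("pail",.041),("bail",.06),("ring",.06),("stand",0),("bushing_mid",.035),("bar_mid",.035),("hexbar_mid",.035),("oil_mid",.08),("tin_mid",.03),("wrench",0),("brush",.01),("screwdriver",.01)]:
        print(l,[(round(d["score"],2),np.round(d["centre"]),px2w(n,d["centre"],z)[:2]) for d in env.recognise(n,l)[:4]])
E
```

```text
{'clock': 0.0, 'joint_pos': array([1.1  , 0.314, 0.045, 1.304, 0.   , 1.431]), 'qvel': array([-0.   ,  0.001,  0.002,  0.   , -0.001, -0.   ]), 'tau': array([  0.002, -48.063,  29.853,   0.019,   0.   ,  -0.   ]), 'tcp_pos': array([0.187, 0.543, 0.247]), 'orientation': array([-0.   ,  0.165,  0.986, -0.001]), 'wrist_force': array([-0.658,  0.475, -0.238]), 'ft_torque': array([ 0.02 , -0.048, -0.017]), 'grip_force': 0.0, 'finger_gap': 0.08555024533399888}
[[-0.946  0.325 -0.001  0.187]
 [ 0.325  0.946 -0.002  0.543]
 [ 0.    -0.002 -1.     0.247]
 [ 0.     0.     0.     1.   ]]
top 553.755291268099 [ 0.417 -0.016  1.608] [ 0.093  0.016 -0.996]
pail [(0.82, array([249., 268.]), array([0.479, 0.212]))]
bail [(0.45, array([227., 262.]), array([0.495, 0.271])), (0.16, array([250., 270.]), array([0.473, 0.207]))]
ring [(0.66, array([396., 261.]), array([ 0.5, -0.2]))]
stand [(0.68, array([396., 263.]), array([ 0.498, -0.208]))]
bushing_mid [(0.71, array([304., 288.]), array([0.425, 0.056])), (0.63, array([349., 318.]), array([ 0.341, -0.07 ])), (0.45, array([304., 248.]), array([0.537, 0.0
[... 977 characters left out ...]
., 272.]), array([0.436, 0.207]))]
bushing_mid [(0.84, array([322., 219.]), array([ 0.35 , -0.074])), (0.79, array([353., 283.]), array([0.546, 0.073])), (0.61, array([354., 228.]), array([0.356, 0.021])), (0.56, array([328., 245.]), array([ 0.441, -0.028]))]
bar_mid [(0.66, array([318., 266.]), array([ 0.522, -0.031]))]
hexbar_mid [(0.85, array([315., 290.]), array([ 0.597, -0.013]))]
oil_mid [(0.83, array([286., 324.]), array([ 0.742, -0.034]))]
tin_mid [(0.64, array([219., 328.]), array([ 0.774, -0.196]))]
wrench [(0.57, array([372., 375.]), array([0.762, 0.179]))]
brush [(0.84, array([155., 254.]), array([ 0.602, -0.479]))]
screwdriver [(0.59, array([510., 347.]), array([0.594, 0.473]))]
```

View pics/top0.png

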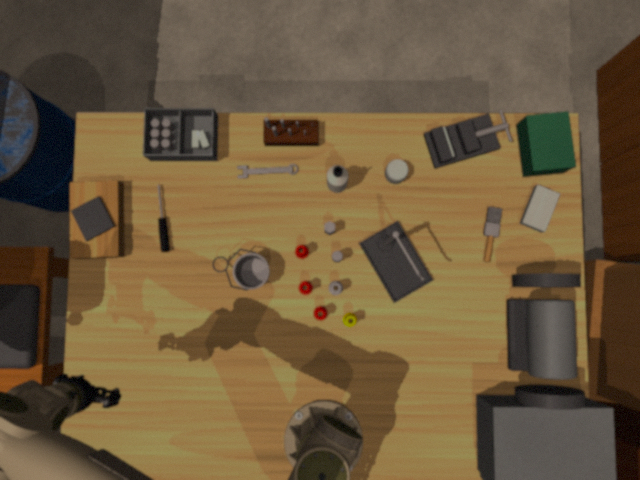

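View pics/scene0.png

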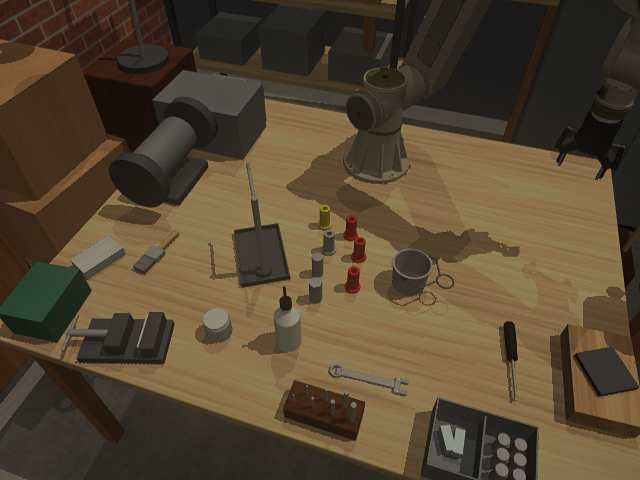

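The top view shows the pail at (250,270) with its ring at (221,264). The grey bushing is at (336,286), with red and yellow look-alikes around it, and the stand is near (397,262). I'll enlarge both views to get the orientations.

```bash
python3 - <<'E'
import cv2,numpy as np
a=cv2.imread("pics/top0.png")[195:330,200:460]; b=cv2.imread("pics/scene0.png")[155:315,200:460]
a=cv2.resize(a,None,fx=3,fy=3,interpolation=cv2.INTER_CUBIC); b=cv2.resize(b,None,fx=3,fy=3,interpolation=cv2.INTER_CUBIC)
cv2.imwrite("pics/ca.png",cv2.convertScaleAbs(a,alpha=1.6)); cv2.imwrite("pics/cb.png",cv2.convertScaleAbs(b,alpha=1.6))
E
```

```text
(no output)
```

View pics/ca.png

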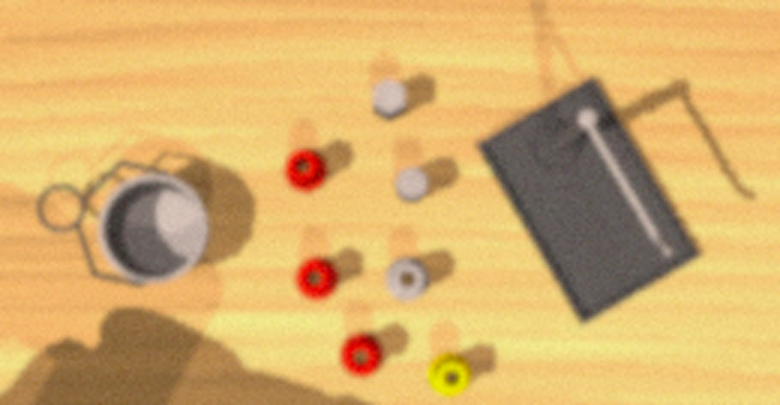

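View pics/cb.png

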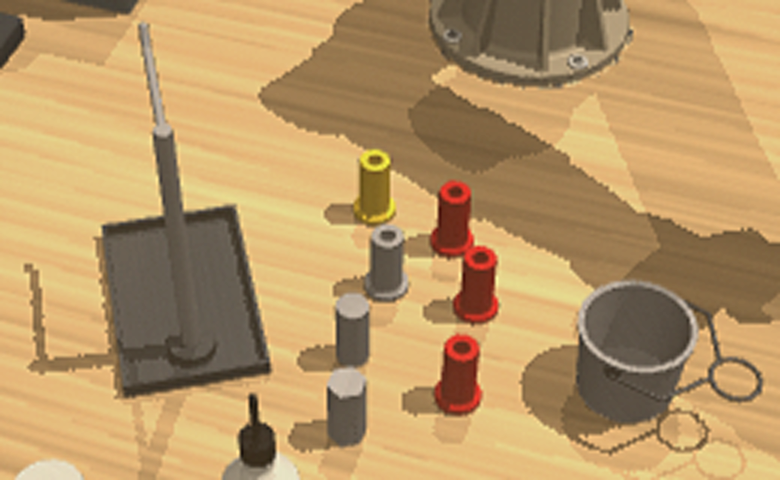

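```bash
python3 - <<'E'
from h import *
np.set_printoptions(precision=4,suppress=True)
t=lambda u,v:(200+(u+.5)/3-.5,195+(v+.5)/3-.5); s=lambda u,v:(200+(u+.5)/3-.5,155+(v+.5)/3-.5)
P={"post":(588,118,.27),"tip":(668,252,.27),"c1":(482,145,.016),"c2":(595,80,.016),"c3":(700,255,.016),"c4":(585,320,.016),"rim":(154,228,.082),"ring":(61,208,.07),"bush":(406,279,.07),"bar":(412,183,.07)}
for k,(u,v,z) in P.items(): print("top",k,px2w("top",t(u,v),z))
for k,(u,v,z) in {"post":(164,130,.27),"tip":(144,27,.27),"rim":(638,334,.082),"ring":(735,380,.07),"bush":(388,235,.07)}.items(): print("scene",k,px2w("scene",s(u,v),z))
def tri(a,b):
    A=[];B=[]
    for n,uv in(("top",a),("scene",b)):
        K,C=camT(n); d=C[:3,:3]@np.linalg.solve(K,[*uv,1.]); d/=np.linalg.norm(d); M=np.eye(3)-np.outer(d,d); A.append(M);B.append(M@C[:3,3])
    return np.linalg.solve(sum(A),sum(B))
print("tri ring",tri(t(61,208),s(735,380)),"rim",tri(t(154,228),s(638,334)),"bush",tri(t(406,279),s(388,235)),"post",tri(t(588,118),s(164,130)),"tip",tri(t(668,252),s(144,27)))
K=env.calibration("wrist"); print(K)
E
```

```text
top post [ 0.5551 -0.1755  0.27  ]
top tip [ 0.4474 -0.2387  0.27  ]
top c1 [ 0.5548 -0.104   0.016 ]
top c2 [ 0.6181 -0.2128  0.016 ]
top c3 [ 0.4505 -0.3115  0.016 ]
top c4 [ 0.3882 -0.2017  0.016 ]
top rim [0.4711 0.2011 0.082 ]
top ring [0.4896 0.2897 0.07  ]
top bush [ 0.4258 -0.0309  0.07  ]
top bar [ 0.5145 -0.0361  0.07  ]
scene post [ 0.5581 -0.171   0.27  ]
scene tip [ 0.4485 -0.2361  0.27  ]
scene rim [0.4832 0.2074 0.082 ]
scene ring [0.4965 0.2927 0.07  ]
scene bush [ 0.429  -0.0292  0.07  ]
tri ring [0.4899 0.2923 0.0617] rim [0.4713 0.2051 0.0675] bush [ 0.4257 -0.0306  0.0663] post [ 0.5549 -0.1745  0.2663] tip [ 0.4471 -0.238   0.2685]
{'K': array([[425.9985,   0.    , 324.9683],
       [  0.    , 425.9985, 242.6074],
       [  0.    ,   0.    ,   1.    ]]), 'tool_from_camera': array([[-0.0006, -0.945 , -0.327 ,  0.0847],
       [ 1.    , -0.0011,  0.0015,  0.0001],
       [-0.0018, -0.327 ,  0.945 , -0.1261],
       [ 0.    ,  0.    ,  0.    ,  1.    ]])}
```

Everything agrees with the given sizes:
- **Stand:** seat at about (0.478, -0.220), x axis at 0.53 rad.
- **Pail:** centre at about (0.472, 0.203), yaw about 1.37, bail folded about 1.68.
- **Bushing:** about (0.427, -0.030).

I'll move over the bushing now.

```bash
python3 -m pendant '[[0.2,-0.0413,-0.0464,0,0],[0.2,-0.0413,-0.0464,0,0],[0.2,-0.0413,-0.0464,0,0],[0.2,-0.0413,-0.0464,0,0],[0.2,-0.0413,-0.0464,0,0],[0.2,-0.0413,-0.0464,0,0],[0.2,-0.0413,-0.0464,0,0],[0.2,-0.0413,-0.0464,0,0]]' 60
python3 -m pendant '[[0.2,-0.0413,-0.0464,0,0],[0.2,-0.0413,-0.0464,0,0],[0.2,0,0,0.01,-0.16],[0.2,0,0,0.01,-0.16],[0.2,0,0,0.01,-0.16],[0.2,0,0,0.01,-0.16],[0.2,0,0,0.007,-0.18],[0.2,0,0,0,0]]'
python3 - <<'E'
from h import *
im,T=shot("wrist","w1.png"); print(T); print([(d["score"],d["centre"]) for d in env.recognise("wrist","bushing_mid")])
print(w2px("wrist",[.427,-.03,.07],T))
E
```

```text
clock: 2.3
tcp_pos: [0.3793, 0.0836, 0.2487]
orientation: [0.001, 0.165, 0.986, 0.0]
wrist_force: [0.6, 0.3, -1.0]
finger_gap: 0.0514
grip_force: 0.0
clock: 3.3
tcp_pos: [0.4263, -0.029, 0.2009]
orientation: [-0.0, -0.241, 0.97, 0.0]
wrist_force: [-0.4, 0.7, -1.2]
finger_gap: 0.0513
grip_force: 0.0
[[-8.83622478e-01 -4.68199344e-01 -8.31274052e-04  4.26312699e-01]
 [-4.68199711e-01  8.83622620e-01  3.10746459e-04 -2.90416616e-02]
 [ 5.89041267e-04  6.63784828e-04 -9.99999606e-01  2.00934589e-01]
 [ 0.00000000e+00  0.00000000e+00  0.00000000e+00  1.00000000e+00]]
[(0.79, [320.4, 218.2]), (0.71, [324.5, 80.1]), (0.7, [365.6, 381.6]), (0.64, [428.3, 156.9])]
[322.11984595 235.82770836]
```

View pics/w1.png

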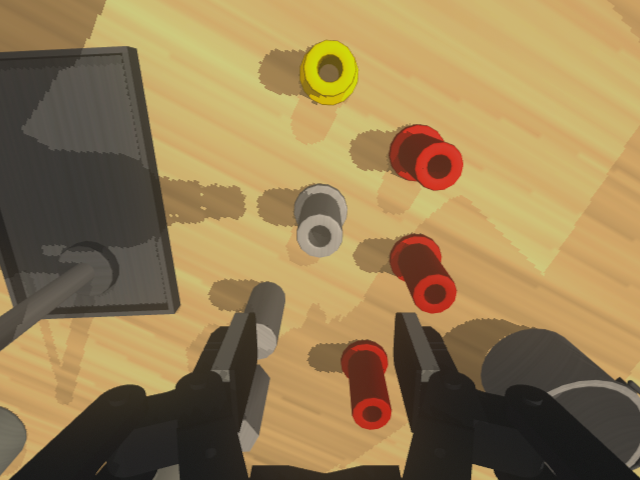

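The wrist view puts the grey bushing's top at (319,236), within 3 px of the prediction, so I'll descend and grip.

```bash
python3 -m pendant '[[0.2,0,-0.001,0.05,0],[0.2,0,0,0.05,0],[0.2,0,0,0.04,0],[0.2,0,0,0.011,0],[-1,0,0,0,0],[-1,0,0,0,0],[-1,0,0,0,0],[-1,0,0,0,0]]' 60
python3 -m pendant '[[-1,0,0,0,0],[-1,0,0,-0.03,0],[-1,0,0,-0.05,0],[-1,0,0,-0.05,0],[-1,0,0,0,0]]'
python3 - <<'E'
from h import *
print(delta([.472,.203,.18]))
E
```

```text
clock: 4.4
tcp_pos: [0.428, -0.0302, 0.0513]
orientation: [0.001, -0.242, 0.97, -0.0]
wrist_force: [-0.8, -1.0, 3.3]
finger_gap: 0.0288
grip_force: 59.4
clock: 5.03
tcp_pos: [0.4297, -0.0306, 0.1839]
orientation: [0.003, -0.242, 0.97, -0.002]
wrist_force: [-0.2, -0.4, -3.4]
finger_gap: 0.0287
grip_force: 60.0
[-0.1470887   0.18636855  0.0037727 ]
```

```bash
python3 -m pendant '[[-1,-0.0294,0.0373,0,0],[-1,-0.0294,0.0373,0,0],[-1,-0.0294,0.0373,0,0],[-1,-0.0294,0.0373,0,0],[-1,-0.0294,0.0373,0,0],[-1,0,0,0,0]]'
python3 - <<'E'
from h import *
im,T=shot("wrist","w2.png"); print(T[:3,3],T[:3,1])
for a in np.linspace(0,2*np.pi,24,endpoint=False):
    u=w2px("wrist",[.472+.0505*np.cos(a),.203+.0505*np.sin(a),.081],T); cv2.circle(im,tuple(int(round(x)) for x in u),2,(255,255,0),-1)
u=w2px("wrist",[.490,.290,.062],T); cv2.circle(im,tuple(int(round(x)) for x in u),3,(255,0,255),-1)
cv2.imwrite("pics/w2a.png",im[:,:,::-1])
E
```

```text
clock: 5.78
tcp_pos: [0.4686, 0.2062, 0.1784]
orientation: [-0.001, -0.244, 0.97, 0.0]
wrist_force: [0.2, -0.9, -2.2]
finger_gap: 0.0285
grip_force: 60.2
[0.46861229 0.20622907 0.17836088] [-0.47395354  0.8805492   0.0010731 ]
```

View pics/w2a.png

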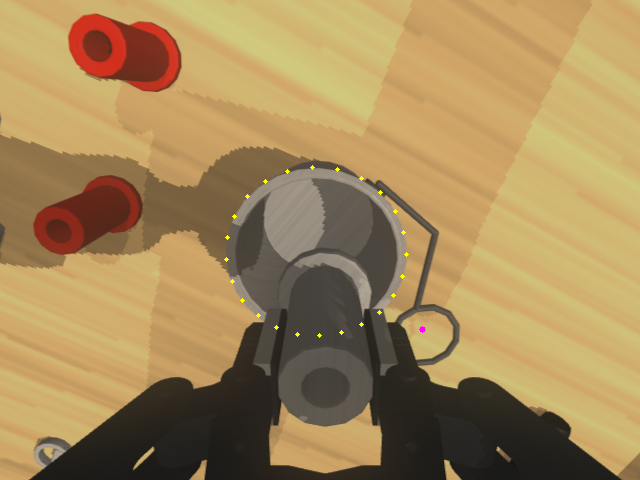

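The predicted rim circle matches the picture. The ring's centre shows at (428,334), about 5 px from the estimate. I'll lower the bushing into the pail and release it.

```bash
python3 -m pendant '[[-1,-0.0015,-0.0044,0.04,0],[-1,0,0,0.04,0],[-1,0,0,0.03,0],[-1,0,0,0.01,0],[-1,0,0,0,0],[0.0,0,0,0,0],[0.0,0,0,0,0],[0.0,0,0,0,0]]'
python3 -m pendant '[[0.0,0,0,0,0],[0.0,0,0,-0.05,0],[0.0,0,0,-0.06,0],[0.2,0,0,-0.01,-0.18],[0.4,0,0,0,-0.18],[0.6,0,0,0,-0.18],[0.6,0,0,0,-0.18],[0.6,0,0,0,-0.16]]'
python3 - <<'E'
from h import *
print(delta([.487,.294,.17]),pose()[:3,:2])
E
```

```text
clock: 6.82
tcp_pos: [0.4735, 0.2008, 0.0614]
orientation: [0.001, -0.242, 0.97, 0.0]
wrist_force: [0.2, 0.0, -0.3]
finger_gap: 0.0426
grip_force: 0.0
clock: 7.82
tcp_pos: [0.4726, 0.2006, 0.1804]
orientation: [0.0, -0.635, 0.773, 0.0]
wrist_force: [-0.4, 0.5, 0.4]
finger_gap: 0.0684
grip_force: 0.0
[-0.09444128  0.00406557  0.01042329] [[-1.94764708e-01 -9.80849985e-01]
 [-9.80849982e-01  1.94764723e-01]
 [-1.47342754e-04 -9.76023946e-05]]
```

```bash
python3 - <<'E'
from h import *
im,T=shot("wrist","w3.png"); print(T[:3,3])
u=w2px("wrist",[.487,.294,.062],T); cv2.circle(im,tuple(int(round(x)) for x in u),3,(255,0,255),-1);print(u)
cv2.imwrite("pics/w3a.png",im[:,:,::-1])
E
```

```text
[0.47259259 0.20057413 0.18040978]
[330.72189579 372.9232844 ]
```

View pics/w3a.png

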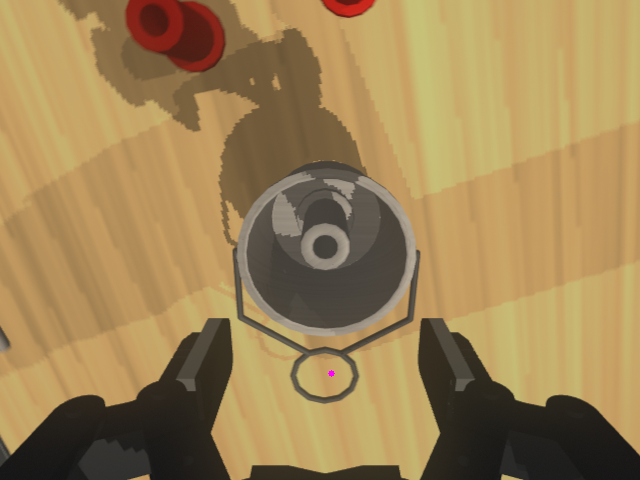

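The bushing stands upright in the pail. The ring's centre is at (325,376), in line with the tool's x axis, and the bail lies symmetric, so the tool's yaw is right. Next I'll grip the ring.

```bash
python3 -m pendant '[[0.6,-0.047,0.0,0,0],[0.6,-0.046,0.0,0,0],[0.6,0,0,0.05,0],[0.6,0,0,0.05,0],[0.6,0,0,0.017,0],[0.6,0,0,0,0]]' 40
python3 -m pendant '[[-1,0,0,0,0],[-1,0,0,0,0],[-1,0,0,0,0],[-1,0,0,0,0]]'
```

```text
clock: 8.62
tcp_pos: [0.4899, 0.2912, 0.0616]
orientation: [-0.002, -0.632, 0.775, 0.001]
wrist_force: [0.7, -0.8, 0.3]
finger_gap: 0.0683
grip_force: 0.0
clock: 9.12
tcp_pos: [0.4921, 0.292, 0.0641]
orientation: [0.001, -0.632, 0.775, -0.0]
wrist_force: [1.5, 0.5, -0.1]
finger_gap: 0.0428
grip_force: 40.5
```

```bash
python3 -m pendant '[[-1,0.0007,0,-0.0179,0],[-1,0,0,0,0],[-1,0.0046,0,-0.0183,0],[-1,0,0,0,0],[-1,0.0078,0,-0.0162,0],[-1,0,0,0,0],[-1,0.0109,0,-0.0143,0],[-1,0,0,0,0]]'
python3 - <<'E'
from h import *
im,T=shot("wrist","w4.png"); print(T[:3,3], env.get_state()["wrist_force"])
E
```

```text
clock: 10.12
tcp_pos: [0.4866, 0.2677, 0.131]
orientation: [0.0, -0.632, 0.775, -0.0]
wrist_force: [-1.6, 3.3, 1.4]
finger_gap: 0.0426
grip_force: 41.1
[0.48659068 0.2677036  0.13101157] [-0.77181776  2.56124205  0.47775861]
```

View pics/w4.png

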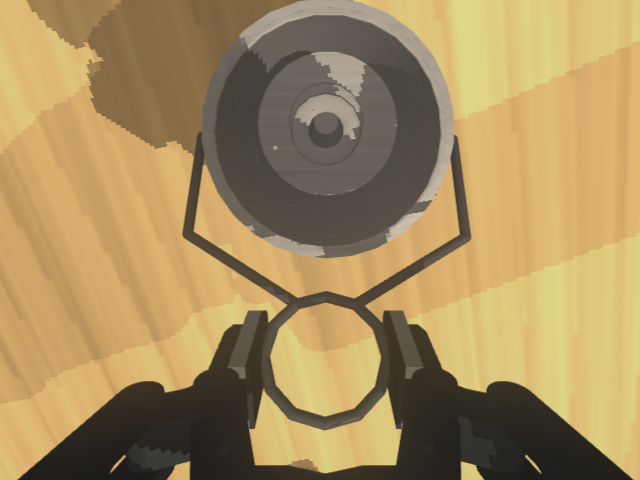

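The ring is centred between the pads at about (325,360), the bail is half raised, and the pail is still standing. I'll continue the arc.

```bash
python3 -m pendant '[[-1,0.0142,0,-0.0123,0],[-1,0,0,0,0],[-1,0.0157,0,-0.0088,0],[-1,0,0,0,0],[-1,0.018,0,-0.0057,0],[-1,0,0,0,0],[-1,0.0179,0,-0.0018,0],[-1,0,0,0,0]]'
python3 -m pendant '[[-1,0,0,0,0],[-1,0,0,0,0],[-1,0,0,0,0]]' 80
python3 - <<'E'
from h import *
im,T=shot("wrist","w5.png"); print(T[:3,3], env.get_state()["wrist_force"])
t=env.read_camera("top"); s=env.read_camera("scene")
a=cv2.resize(im,(400,300)); b=cv2.resize(s[180:330,340:540],(400,300)); cv2.imwrite("pics/w5a.png",np.hstack([a,b])[:,:,::-1])
E
```

```text
clock: 11.18
tcp_pos: [0.4731, 0.2033, 0.1588]
orientation: [-0.0, -0.632, 0.775, -0.0]
wrist_force: [-2.4, 1.6, 7.4]
finger_gap: 0.0426
grip_force: 42.6
clock: 11.55
tcp_pos: [0.4735, 0.2043, 0.1591]
orientation: [0.0, -0.632, 0.775, 0.0]
wrist_force: [-1.4, 1.8, 8.5]
finger_gap: 0.0415
grip_force: 79.5
[0.4734575  0.20430571 0.15905618] [-1.58041291  2.50322362  8.38663195]
```

View pics/w5a.png

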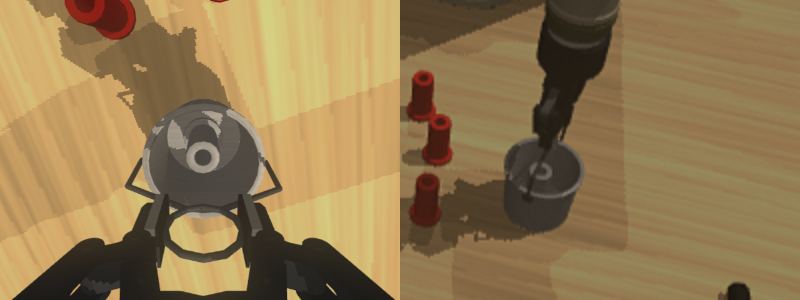

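```bash
python3 - <<'E'
from h import *
for f,z in((325,252),.081),: 
    p=px2w("wrist",f,z); print(p, delta(p))
E
python3 -m pendant '[[-1,0,0,-0.0015,0],[-1,0,0,0,0],[-1,0,0,0,0]]'
```

```text
[0.47151905 0.19661616 0.081     ] [0.00802392 0.00035389 0.07804061]
clock: 12.08
tcp_pos: [0.473, 0.2035, 0.1593]
orientation: [-0.001, -0.632, 0.775, 0.0]
wrist_force: [0.2, 1.2, -3.5]
finger_gap: 0.0415
grip_force: 81.4
```

The bail is about 0.09 rad off upright with the pail still on the bench. Now I'll lift slowly.

```bash
python3 -m pendant '[[-1,0,0,-0.005,0],[-1,0,0,-0.015,0],[-1,0,0,-0.018,0],[-1,0,0,-0.018,0],[-1,0,0,-0.018,0],[-1,0,0,-0.018,0],[-1,0,0,-0.012,0],[-1,0,0,-0.004,0]]'
python3 -m pendant '[[-1,0,0,0,0.05],[-1,0,0,0,0.1],[-1,0,0,0,0.14],[-1,0,0,0,0.15],[-1,0,0,0,0.15],[-1,0,0,0,0.14],[-1,0,0,0,0.08],[-1,0,0,0,0.028]]'
python3 - <<'E'
from h import *
print(pose()); d=delta([.370,-.13,.264]); print(d, delta([.405,-.263,.264])-d)
E
```

```text
clock: 13.08
tcp_pos: [0.4736, 0.2036, 0.2691]
orientation: [0.001, -0.632, 0.775, -0.0]
wrist_force: [-0.7, -0.2, -5.7]
finger_gap: 0.0411
grip_force: 81.8
clock: 14.08
tcp_pos: [0.473, 0.2035, 0.2676]
orientation: [-0.001, -0.262, 0.965, -0.0]
wrist_force: [-0.4, -0.6, -5.9]
finger_gap: 0.0412
grip_force: 81.9
[[-8.62533368e-01 -5.05998932e-01 -1.12667144e-03  4.72968800e-01]
 [-5.05998890e-01  8.62534061e-01 -3.42899931e-04  2.03499724e-01]
 [ 1.14529949e-03  2.74331868e-04 -9.99999307e-01  2.67571060e-01]
 [ 0.00000000e+00  0.00000000e+00  0.00000000e+00  1.00000000e+00]]
[ 0.25756043 -0.23555375  0.00380143] [ 3.71091845e-02 -1.32426993e-01  6.17219021e-06]
```

```bash
python3 -m pendant '[[-1,0.007,-0.0064,0,0],[-1,0.014,-0.0128,0,0],[-1,0.021,-0.0192,0,0],[-1,0.023,-0.021,0,0],[-1,0.023,-0.021,0,0],[-1,0.023,-0.021,0,0],[-1,0.023,-0.021,0,0],[-1,0.023,-0.021,0,0]]'
python3 -m pendant '[[-1,0.023,-0.021,0,0],[-1,0.023,-0.021,0,0],[-1,0.022,-0.021,0,0],[-1,0.018,-0.0165,0,0],[-1,0.0146,-0.0128,0,0],[-1,0.007,-0.018,0,0],[-1,0.007,-0.024,0,0],[-1,0.007,-0.024,0,0]]'
python3 -m pendant '[[-1,0.006,-0.024,0,0],[-1,0.005,-0.02,0,0],[-1,0.003,-0.014,0,0],[-1,0.002,-0.008,0,0],[-1,0,0,0,0],[-1,0,0,0,0],[-1,0,0,0,0]]'
python3 - <<'E'
from h import *
im,T=shot("wrist","w6.png"); print(T)
cv2.imwrite("pics/w6.png",im[:,:,::-1]); s=env.read_camera("scene"); t=env.read_camera("top")
K=np.array(env.calibration("wrist")["K"])
a=cv2.resize(im,(480,360)); b=cv2.resize(s[140:290,195:295],(240,360)); 
cv2.imwrite("pics/w6a.png",cv2.convertScaleAbs(np.hstack([a,b])[:,:,::-1],alpha=1.3))
u=np.array([np.cos(.53),np.sin(.53)]);S=np.array([.478,-.220])
for x in(-.034,-.022,0,.08): print(x,w2px("wrist",[*(S+x*u),.26],T)*.75)
E
```

```text
clock: 15.08
tcp_pos: [0.4093, -0.0013, 0.2682]
orientation: [0.0, -0.262, 0.965, -0.0]
wrist_force: [0.7, -0.7, -6.1]
finger_gap: 0.0411
grip_force: 81.8
clock: 16.08
tcp_pos: [0.386, -0.199, 0.2682]
orientation: [0.0, -0.263, 0.965, -0.0]
wrist_force: [1.0, 1.2, -6.2]
finger_gap: 0.0411
grip_force: 81.9
clock: 16.95
tcp_pos: [0.4054, -0.262, 0.2682]
orientation: [0.0, -0.263, 0.965, 0.0]
wrist_force: [0.8, 0.3, -6.5]
finger_gap: 0.0412
grip_force: 81.9
[[-8.61866616e-01 -5.07135025e-01  3.72139201e-05  4.05445906e-01]
 [-5.07134999e-01  8.61866591e-01  2.69816356e-04 -2.61977697e-01]
 [-1.68906759e-04  2.13673228e-04 -9.99999963e-01  2.68182962e-01]
 [ 0.00000000e+00  0.00000000e+00  0.00000000e+00  1.00000000e+00]]
-0.034 [241.58029665 336.64180257]
-0.022 [241.60012328 353.88694577]
0 [241.63424694 383.56760556]
0.08 [241.73841368 474.17154212]
```

View pics/w6a.png

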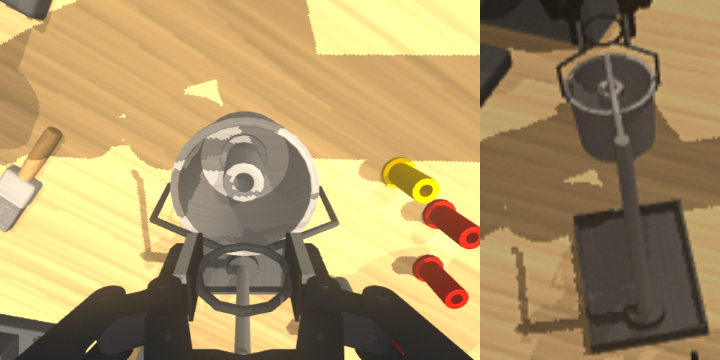

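The post and hook line lies at column 242 in the half-size view, in line with the ring's centre. I'll drop 5 mm and then feed the ring onto the hook.

```bash
python3 -m pendant '[[-1,0,0,0.005,0],[-1,-0.006,0,0,0],[-1,-0.009,0,0,0],[-1,-0.01,0,0,0],[-1,-0.01,0,0,0],[-1,-0.006,0,0,0],[-1,0,0,0,0]]'
python3 -m pendant '[[-1,-0.006,0,0,0],[-1,-0.008,0,0,0],[-1,-0.01,0,0,0],[-1,-0.01,0,0,0],[-1,-0.007,0,0,0],[-1,-0.004,0,0,0],[-1,0,0,0,0],[-1,0,0,0,0]]'
```

```text
clock: 17.98
tcp_pos: [0.4414, -0.2415, 0.263]
orientation: [0.0, -0.263, 0.965, 0.0]
wrist_force: [0.7, -0.1, -5.9]
finger_gap: 0.0411
grip_force: 82.0
clock: 18.98
tcp_pos: [0.4795, -0.2191, 0.263]
orientation: [-0.0, -0.262, 0.965, 0.0]
wrist_force: [0.0, -0.8, -5.3]
finger_gap: 0.0411
grip_force: 82.0
```

No contact on the way. Next I'll lower until the hook takes the load.

```bash
python3 -m pendant '[[-1,0,0,0.005,0],[-1,0,0,0.006,0],[-1,0,0,0.005,0],[-1,0,0,0.003,0],[-1,0,0,0,0],[-1,0,0,0,0]]'
python3 -m pendant '[[-1,0,0,0.002,0],[-1,0,0,0,0],[-1,0,0,0,0]]'
```

```text
clock: 19.73
tcp_pos: [0.4798, -0.2191, 0.2442]
orientation: [0.0, -0.262, 0.965, -0.0]
wrist_force: [-0.5, -0.0, -6.5]
finger_gap: 0.041
grip_force: 82.0
clock: 20.1
tcp_pos: [0.48, -0.2192, 0.2424]
orientation: [0.0, -0.263, 0.965, -0.0]
wrist_force: [0.4, -0.4, -2.6]
finger_gap: 0.0409
grip_force: 82.1
```

```bash
python3 -m pendant '[[-1,0,0,0.001,0],[-1,0,0,0,0],[-1,0,0,0,0]]' 20
python3 -m pendant '[[0.3,0,0,0,0],[0.6,0,0,0,0],[0.8,0,0,0,0],[0.8,0,0,0,0],[0.8,0,0,0,0],[0.8,0,0,0,0]]'
python3 -m pendant '[[0.8,0,0,-0.01,0],[0.8,0,0,-0.02,0],[0.8,0,0,-0.03,0],[0.8,0,0,-0.04,0],[0.8,0,0,-0.04,0],[0.8,0,0,0,0],[0.8,0,0,0,0],[0.8,0,0,0,0]]'
python3 -m pendant '[[0.8,0,0,0,0],[0.8,0,0,0,0],[0.8,0,0,0,0],[0.8,0,0,0,0],[0.8,0,0,0,0],[0.8,0,0,0,0],[0.8,0,0,0,0],[0.8,0,0,0,0]]'
python3 - <<'E'
from h import *
im=[env.read_camera("scene")]
for i in range(8): im.append(env.read_camera("scene"))
d=[np.abs(im[i].astype(float)-im[i+1])[140:300,195:320].mean() for i in range(8)]; print(np.round(d,2), np.abs(im[0].astype(float)-im[8])[140:300,195:320].mean())
w=env.read_camera("wrist")
b=cv2.resize(im[8][130:280,190:310],(400,500),interpolation=cv2.INTER_CUBIC); a=cv2.resize(w,(400,300)); a=np.vstack([a,np.zeros((200,400,3),np.uint8)])
cv2.imwrite("pics/end.png",cv2.convertScaleAbs(np.hstack([a,b])[:,:,::-1],alpha=1.3))
E
```

```text
clock: 20.48
tcp_pos: [0.4802, -0.2192, 0.242]
orientation: [0.001, -0.263, 0.965, -0.001]
wrist_force: [0.2, 1.8, 4.4]
finger_gap: 0.0411
grip_force: 82.5
clock: 21.22
tcp_pos: [0.4797, -0.2191, 0.241]
orientation: [0.0, -0.262, 0.965, 0.0]
wrist_force: [-0.7, 0.5, 0.2]
finger_gap: 0.0766
grip_force: 0.0
clock: 22.22
tcp_pos: [0.4793, -0.2188, 0.3799]
orientation: [-0.001, -0.262, 0.965, 0.001]
wrist_force: [-0.3, -0.0, -0.7]
finger_gap: 0.0768
grip_force: 0.0
clock: 23.22
tcp_pos: [0.4797, -0.2191, 0.3811]
orientation: [0.0, -0.263, 0.965, 0.0]
wrist_force: [-0.1, -0.1, -0.6]
finger_gap: 0.0768
grip_force: 0.0
[0.58 0.69 0.81 0.9  0.94 0.9  0.83 0.74] 2.0582833333333332
```

View pics/end.png

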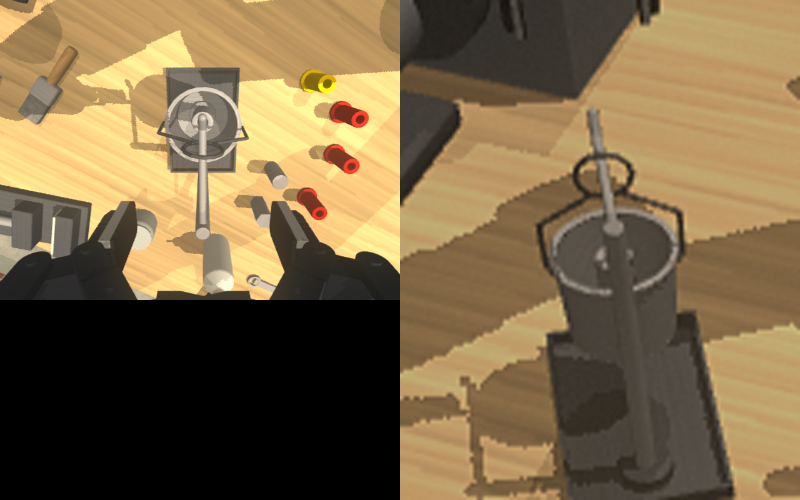

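The pail hangs on the hook with the bushing in it, swinging gently. I'll wait for it to settle and measure the motion.

```bash
Z() { :; }
python3 -m pendant '[[0.8,0,0,0,0],[0.8,0,0,0,0],[0.8,0,0,0,0],[0.8,0,0,0,0],[0.8,0,0,0,0],[0.8,0,0,0,0],[0.8,0,0,0,0],[0.8,0,0,0,0]]' >/dev/null
python3 -m pendant '[[0.8,0,0,0,0],[0.8,0,0,0,0],[0.8,0,0,0,0],[0.8,0,0,0,0],[0.8,0,0,0,0],[0.8,0,0,0,0],[0.8,0,0,0,0],[0.8,0,0,0,0]]' >/dev/null
python3 -m pendant '[[0.8,0,0,0,0],[0.8,0,0,0,0],[0.8,0,0,0,0],[0.8,0,0,0,0],[0.8,0,0,0,0],[0.8,0,0,0,0],[0.8,0,0,0,0],[0.8,0,0,0,0]]' >/dev/null
python3 -m pendant '[[0.8,0,0,0,0],[0.8,0,0,0,0],[0.8,0,0,0,0],[0.8,0,0,0,0],[0.8,0,0,0,0],[0.8,0,0,0,0],[0.8,0,0,0,0],[0.8,0,0,0,0]]' >/dev/null
python3 -m pendant '[[0.8,0,0,0,0],[0.8,0,0,0,0],[0.8,0,0,0,0],[0.8,0,0,0,0],[0.8,0,0,0,0],[0.8,0,0,0,0],[0.8,0,0,0,0],[0.8,0,0,0,0]]' >/dev/null
python3 -m pendant '[[0.8,0,0,0,0],[0.8,0,0,0,0],[0.8,0,0,0,0],[0.8,0,0,0,0],[0.8,0,0,0,0],[0.8,0,0,0,0],[0.8,0,0,0,0],[0.8,0,0,0,0]]'
cat > sw.py <<'E'
from h import *
g=[cv2.cvtColor(env.read_camera("wrist"),cv2.COLOR_RGB2GRAY).astype(np.float32)[120:275,255:405] for i in range(24)]
print(env.get_state()["clock"])
p0=cv2.goodFeaturesToTrack(g[0].astype(np.uint8),40,.05,6)
out=[]
for f in g[1:]:
    p,st,_=cv2.calcOpticalFlowPyrLK(g[0].astype(np.uint8),f.astype(np.uint8),p0,None); out.append((p-p0)[st.ravel()==1].reshape(-1,2))
print([tuple(np.round(np.median(o,0),1)) for o in out]); print(np.round([np.percentile(o[:,1],[10,90]) for o in out],1).tolist())
E
python3 sw.py
```

```text
clock: 29.72
tcp_pos: [0.4797, -0.2191, 0.3811]
orientation: [0.0, -0.262, 0.965, 0.0]
wrist_force: [0.9, -0.4, -0.2]
finger_gap: 0.0772
grip_force: 0.0
30.925
[(np.float32(0.0), np.float32(-0.0)), (np.float32(-0.0), np.float32(-0.0)), (np.float32(0.0), np.float32(0.0)), (np.float32(0.0), np.float32(-0.0)), (np.float32(0.0), np.float32(-0.0)), (np.float32(-0.0), np.float32(-0.0)), (np.float32(0.0), np.float32(-0.0)), (np.float32(0.0), np.float32(-0.0)), (np.float32(0.0), np.float32(-0.0)), (np.float32(0.0), np.float32(-0.0)), (np.float32(-0.0), np.float32(-0.0)), (np.float32(0.0), np.float32(-0.0)), (np.float32(0.0), np.float32(-0.0)), (np.float32(0.0), np.float32(0.0)), (np.float32(0.0), np.float32(-0.0)), (np.float32(-0.0), np.float32(-0.0)), (np.float32(0.0), np.float32(-0.0)), (np.float32(0.0), np.float32(-0.0)), (np.float32(0.0), np.float32(-0.0)), (np.float32(0.0), np.float32(-0.0)), (np.float32(0.0), np.float32(-0.0)), (np.float32(0.0), np.float32(-0.0)), (np.float32(0.0), np.float32(-0.0))]
[[-0.0, 0.0], [-0.0, 0.0], [-0.0, 0.0], [-0.0, 0.0], [-0.0, 0.0], [-0.0, 0.0], [-0.0, 0.0], [-0.0, 0.0], [-0.0, 0.0], [-0.0, 0.0], [-0.0, 0.0], [-0.0, 0.0], [-0.0, 0.0], [-0.0, 0.0], [-0.0, 0.0], [-0.0, 0.0], [-0.0, 0.0], [-0.0, 0.0], [-0.0, 0.0], [-0.0, 0.0], [-0.0, 0.0], [-0.0, 0.0], [-0.0, 0.0]]
```

```bash
python3 - <<'E'
from h import *
im=[env.read_camera("scene").astype(float)[140:300,195:320] for i in range(20)]
print([round(np.abs(im[i]-im[i+1]).mean(),2) for i in range(19)],[round(np.abs(im[0]-x).mean(),2) for x in im])
E
```

```text
[np.float64(0.55), np.float64(0.55), np.float64(0.55), np.float64(0.54), np.float64(0.54), np.float64(0.55), np.float64(0.55), np.float64(0.54), np.float64(0.54), np.float64(0.54), np.float64(0.55), np.float64(0.55), np.float64(0.55), np.float64(0.55), np.float64(0.55), np.float64(0.54), np.float64(0.55), np.float64(0.55), np.float64(0.55)] [np.float64(0.0), np.float64(0.55), np.float64(0.55), np.float64(0.55), np.float64(0.55), np.float64(0.55), np.float64(0.55), np.float64(0.55), np.float64(0.55), np.float64(0.55), np.float64(0.55), np.float64(0.55), np.float64(0.55), np.float64(0.56), np.float64(0.55), np.float64(0.55), np.float64(0.55), np.float64(0.55), np.float64(0.55), np.float64(0.55)]
```

The frame differences are down to pure noise, so the pail is still. I'm handing in.

```bash
python3 -c "
from workcell import env
print(env.hand_in())"
```

```text
the job is handed in; nothing more can be done
None
```

The pail hangs still by its bail ring on the stand's hook with the bushing in it; no other object was touched as far as the pictures and forces show, and the job was handed in at about 32 s (no verdict was returned).

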